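# Pack an air duct into its transit tray between the base bracket and the hold-down bracket

## Robot

A 7-joint arm with a two-finger parallel gripper is mounted at the origin on a cart in front of the work surface, level with it; the furniture and walls round the work are solid. World frame = base frame: x ahead of the robot, y to its left, z up, the work surface at z = 0. Lengths are in m, angles in rad, forces in N, time in s.
With the tool pointing down it reaches from about 0.35 to 0.9 m from the base axis. Payload 8.1 kg.
Tool frame: the origin (TCP) lies at the very end of the fingers, on their centre line; the grasp point (between the pads) lies 19 mm behind it (grasp_offset is the distance from the TCP to the grasp point, in m); z points along the fingers, y is the line along which they close (so a half turn about z gives the same grasp; the last joint's range is limited). The gripper opens to 92 mm and grips with 3 to 60 N. Pads are 19 mm wide; open, the fingers measure 130 mm over their backs; the gripper's body (75 mm by 190 mm) begins 47 mm behind the grasp point.
Start: joints at [1.114, 0.434, 0.025, 1.573, -0.012, 1.134, -0.075], TCP at [0.217, -0.586, 0.227] pointing down, gripper open.
Joint ranges: [-2.62, 2.62], [-0.44, 2.09], [-1.27, 1.32], [0.08, 2.57], [-1.32, 4.46], [0.12, 2], [-2.74, 2.74]. Speed limits (rad/s): [2.22, 2.22, 3.01, 3.01, 3.14, 3.14, 3.14].

## Interface

Orientations are given as a rotation vector (axis times angle).
In Python, from cell import observe, get_image, camera_params, sign_off, silhouettes, grasp_offset gives the robot as it stands. The module is installed in compiled form; this text tells all that it offers.
- The arm moves only by the tool jog_arm, never from a script. Its argument "motion" is a list that holds one entry, the list of rows, each a list of 7 numbers: the shift along the tool's x, y, z in m, then the turn, a rotation vector about the tool's x, y, z in rad, then the closure, from -1 (fully open) to 1 (shut), so that 0 is half open. In form: [[[dx, dy, dz, wx, wy, wz, hand], ...]]. A call has 1 to 10 rows; each row is the pose to reach, as a shift and turn from the pose commanded when the call began, along the tool's axes at that moment; what a row does not reach only later rows make up. A row lasts 1/12 s, in which the tool goes at most 41.7 mm and 7.16 degrees, less where a joint would pass 70% of its speed; a pose out of reach is approached as far as the arm can. A call with a gripper value outside its range is refused whole. The fingers move at their own pace and stop on an object; "force" is the grip in N (left out, the last holds). Time passes only in rows, so rows that repeat a pose let the fingers close. It gives the time, the measured TCP pose, the force, the opening and the grip force at its end, in the units of the state.
- observe(): the state, without advancing time (a new reading comes with each control period).
- get_image(name): name is "scene" or "side" or "wrist"; returns the picture (384x512x3 uint8, red, green, blue); there is no depth.
- camera_params(name): a dict with "vertical_fov" (degrees; the focal length in pixels is half the picture's height over the tangent of half this angle, whatever the lens; pixels are square), "cx", "cy" (the principal point, pixels), "T" (4x4, takes a point from camera to world coordinates). Camera axes: x right, y down, z forward; pixel columns grow to the right and rows downward; lengths in m; the calibration is good to about 2 mm. A picture is of the moment at which its call begins: read the wrist's pose just before it. camera_params takes no time and is no camera call; for the wrist camera it gives the pose at the moment of the call.
- sign_off(): hands the job in; it is judged then, once.
Trained networks look in the newest picture that a camera, given by its name, has taken for a name from the list of things; names that differ only in an ending like _2 or _b are one class to them, and where a whole thing is asked for, a point or a joint stands for the part that bears it (a point fixed in the world has none). Each returns a list of dicts, best first, with "p" (0 to 1); they miss things now and then, are a little off and sometimes report something else, mostly with a low value. They report only what shows in the picture. A call takes as long as a camera call. They do not tell look-alikes from the thing itself.
- silhouettes(query, camera): "mask" (384x512 bool, what is visible of it) and "pixel" ([column, row] in pixels, amid what is visible of it).
The state is a dict: "clock": time; "joints": joint angles; "dq": joint speeds; "joint_efforts": joint torques, N m; "position": TCP position; "ee_rot": TCP orientation; "force": force on the tool from outside, world axes, zero at the start; "ft_torque": the same for the moment, N m; "width": opening from 0.0 (shut) to 1.0 (fully open); "gripper_force": force on a finger pad.
Only numpy, scipy, OpenCV 4.12 (cv2) and the standard library are available. Lean on these libraries where they do the work, as an engineer would, in place of code of your own. Each camera call takes 0.05 s, during which the arm holds its last target. There are 200 camera calls.

## Task

Pack the loose black air duct for transit in the grey tray: the blue base bracket goes flat on the tray floor, the duct stands upright on it against the blue upright, and the orange hold-down bracket goes down into the gap that is left at the other end, with its arm over the top of the duct. Everything must be fully down, so think about the order. Leave the glue bottle, the brown tape roll and the red screwdriver near the tray where they are.

Things in the scene. Friction and masses are not known exactly. Their poses are not given: they have to be found in the camera images.
- tray: Grey open tray, fixed to the bench. Origin: centre of its underside; y runs along its length, z up. Inside it is 196 mm (y) by 90 mm (x); floor top at z = 6 mm, straight walls 6 mm thick up to z = 60 mm, then a lip flared outwards up to z = 70 mm. The same both ways round: the packing may face either end.
- base_bracket: Blue L-shaped base bracket, 0.15 kg. Origin: centre of its foot's underside; y along its length, z up. Foot: an open frame 190 mm (y) by 84 mm (x), 10 mm thick, on which the duct and the leg of the hold-down bracket stand. At its -y end (y = -95 to -79 mm) an upright plate 60 mm wide (x), 16 mm thick (y), its top at z = 120 mm; no other part to hold it by.
- base_grip (a point): A good place to pinch the base bracket across the 16 mm thickness of its upright: 87 mm towards -y from its origin, 100 mm above its underside (20 mm below the top of the upright).
- duct: Loose black moulded air duct, a rectangular tube open at the top and bottom, standing on its wider foot rim, 0.12 kg, 110 mm tall. Origin: centre of its underside; y along its length, z up. Foot rim 132 mm (y) by 82 mm (x), 12 mm high; the tube above is 118 mm (y) by 68 mm (x) outside with walls 5 mm thick. Can be gripped across its 68 mm width or by one wall. Either end may face the blue upright.
- hold_down: Orange hold-down bracket, an upside-down L standing on its leg, 0.16 kg. Origin: centre of the leg's underside; z up. Leg 38 mm (y) by 74 mm (x), bottom edge rounded, 114 mm high. Arm on top of it: 74 mm wide, 12 mm thick, reaching 48 mm beyond the leg towards -y. When packed the leg stands on the base bracket's foot and the arm is 4 mm above the duct.
- hold_grip (a point): Good place to pinch the hold-down bracket: its grip rib, 56 mm (x) by 16 mm (y, pinch across this), stands on the arm over the leg from 126 to 163 mm above the leg's underside; this point is on the leg's axis at 149 mm.
- hold_tip (a point): Middle of the end of the orange arm, at its underside: 67 mm towards -y from the hold-down bracket's origin, 114 mm above its underside. In the tray, upright 16 + duct 132 + leg 38 = 186 mm of the 196 mm are used.
- glue_bottle: Bystander: white glue bottle with a red nozzle, 42 mm across, 119 mm tall, standing. Origin: centre of its underside.
- tape_brown: Bystander: roll of brown tape lying flat, 100 mm across, 49 mm high. Origin: centre of its underside.
- driver_red: Bystander: screwdriver with a red handle, 189 mm long, lying on the bench along its y axis. Origin: middle of its length, at the bench.
There are look-alikes about, which are no part of the job. Of the things shaped like the duct, the black one is meant.

How it is judged:
By the outcome, as a careful person would: the job done as asked, in the order asked, and still so for the second after the job is handed in, with the robot touching nothing.
It also fails if it takes over 72 s, if anything falls off the work surface, if the arm or the gripper's body presses on something with over 40 N, if the wrist force passes 120 N, or if a joint passes its speed limit or range.

## Working session

There is one attempt and no reset: what is moved stays moved. The work goes in short steps, Python scripts to look and compute and a tool call to move; the robot and the scene stay as the last step left them, time stands still between calls to the robot, and variables do not carry over. Pictures are saved under pics/ and viewed, at most 10 in all, crops included, and the job is handed in when it is done.

Besides the shell and the picture viewer there is one more tool, called after ">>>" by a JSON object that holds its "op" and its "data", one argument or row to a line. jog_arm: Moves the arm, as the interface text tells. Its arguments: {"type":"object","properties":{"motion":{"type":"array"},"force":{"type":"number"}},"required":["motion"]}

```bash
mkdir -p pics; ls
python3 - <<'E'
from cell import *
import cv2,numpy as np
s=observe(); print(s['clock'],s['position'],s['ee_rot'],s['width'])
a=get_image("scene");b=get_image("side")
for n in("scene","side","wrist"):
    p=camera_params(n);print(n,p['vertical_fov'],p['cx'],p['cy'],np.round(p['T'],3).tolist())
cv2.imwrite("pics/a.png",a[:,:,::-1]);cv2.imwrite("pics/b.png",b[:,:,::-1])
print(grasp_offset)
E
```

```text
pics
0.0 [ 0.21626064 -0.58585778  0.22594623] [-3.09113771e+00 -5.52371437e-01  6.96034056e-04] 0.9980719333435717
scene 52.2969419076755 256.9758593954899 190.56338850936785 [[-0.815, -0.38, 0.438, -0.165], [-0.58, 0.529, -0.62, 0.875], [0.004, -0.759, -0.651, 1.231], [0.0, 0.0, 0.0, 1.0]]
side 42.04289488204844 254.56171695476868 190.25968959404395 [[-0.957, -0.164, 0.24, 0.08], [-0.291, 0.539, -0.79, 1.47], [-0.0, -0.826, -0.564, 1.288], [0.0, 0.0, 0.0, 1.0]]
wrist 63.70204175447812 255.72791902763026 188.52416058239632 [[0.346, -0.908, -0.236, 0.279], [-0.938, -0.335, -0.085, -0.56], [-0.002, 0.251, -0.968, 0.384], [0.0, 0.0, 0.0, 1.0]]
0.0188
```

View pics/a.png

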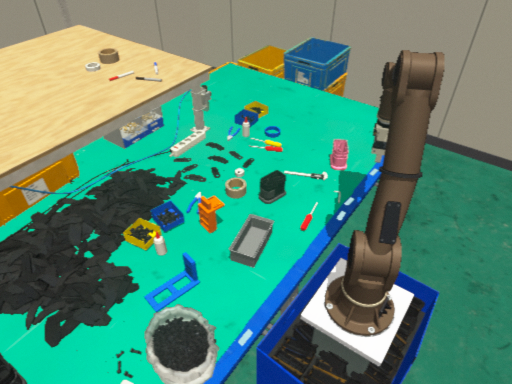

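View pics/b.png

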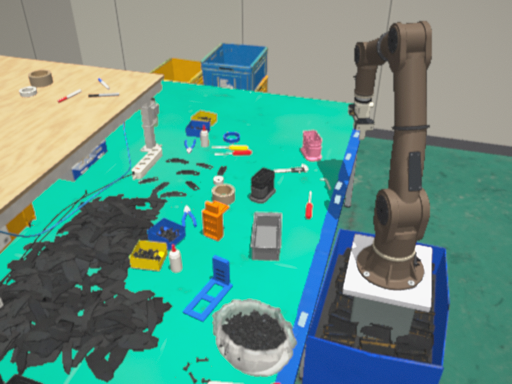

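The scene view shows the tray at (252,240), the blue bracket at (175,285), the black duct at (272,186) and the orange bracket at (209,212). The pink look-alike is at (340,152). I'll fit the poses from the silhouettes in both views.

```bash
cat > h.py <<'E'
from cell import *
import cv2,numpy as np
from scipy.optimize import minimize
from scipy.spatial.transform import Rotation as R
# boxes x0,x1,y0,y1,z0,z1 in mm
M={'tray':[(-51,51,-104,-98,0,60),(-51,51,98,104,0,60),(-51,-45,-104,104,0,60),(45,51,-104,104,0,60),(-45,45,-98,98,0,6),(-55,55,-108,108,66,70)],
'base_bracket':[(-42,-30,-95,95,0,10),(30,42,-95,95,0,10),(-42,42,83,95,0,10),(-42,42,-95,-79,0,10),(-30,30,-95,-79,0,120)],
'duct':[(-41,41,-66,66,0,12),(-34,34,-59,59,12,110)],
'hold_down':[(-37,37,-19,19,0,114),(-37,37,-67,19,114,126),(-28,28,-8,8,126,163)],
'glue_bottle':[(-21,21,-21,21,0,80),(-6,6,-6,6,80,119)],'tape_brown':[(-45,45,-45,45,0,49)],'driver_red':[(-12,12,-95,95,0,25)]}
def corners(b): return np.array([[x,y,z] for x in b[:2] for y in b[2:4] for z in b[4:]])/1e3
def proj(P,c):
    T=c['T'];q=(P-T[:3,3])@T[:3,:3]; f=192/np.tan(np.radians(c['vertical_fov']/2))
    return q[:,:2]/q[:,2:]*f+[c['cx'],c['cy']]
def render(n,p,c,z=0,S=4):
    m=np.zeros((384*S,512*S),np.uint8); Rz=R.from_euler('z',p[2]).as_matrix()
    for b in M[n]:
        h=cv2.convexHull(((proj(corners(b)@Rz.T+[p[0],p[1],z],c)+.5)*S-.5).round().astype(np.int32))
        cv2.fillConvexPoly(m,h,1)
    return cv2.resize(m.astype(np.float32),(512,384),interpolation=cv2.INTER_AREA)
def ground(px,c,z):
    f=192/np.tan(np.radians(c['vertical_fov']/2));T=c['T']
    d=T[:3,:3]@np.r_[(np.array(px)-[c['cx'],c['cy']])/f,1]; return (T[:3,3]+d*(z-T[2,3])/d[2])[:2]
def fit(n,obs,p0,yaws,z=0):
    def cost(p):
        return sum(1-np.minimum(r:=render(n,p,c,z),m).sum()/np.maximum(r,m).sum() for m,c in obs)/len(obs)
    best=None
    for y in yaws:
        r=minimize(cost,[*p0,y],method='Nelder-Mead',options=dict(initial_simplex=np.array([*p0,y])+np.array([[0,0,0],[.02,0,0],[0,.02,0],[0,0,.3]]),maxiter=70,xatol=3e-4,fatol=1e-4))
        if best is None or r.fun<best.fun: best=r
    return best.x,best.fun
E
python3 - <<'E'
from h import *
C={n:camera_params(n) for n in("scene","side")}
for n in C: get_image(n)
for n in M:
    obs=[];p0=None
    for cn in C:
        L=silhouettes(n,cn); print(n,cn,[(round(l['p'],2),np.round(l['pixel']).tolist(),int(l['mask'].sum())) for l in L[:4]])
        exp={'tray':(252,240),'base_bracket':(175,285),'duct':(272,186),'hold_down':(209,212),'glue_bottle':(160,245),'tape_brown':(236,187),'driver_red':(310,215)} if cn=='scene' else {'tray':(266,238),'base_bracket':(210,290),'duct':(263,185),'hold_down':(213,220),'glue_bottle':(176,260),'tape_brown':(224,192),'driver_red':(309,205)}
        L=[l for l in L if np.hypot(*(np.array(l['pixel'])-exp[n]))<22]
        if L: obs.append((L[0]['mask'].astype(np.float32),C[cn])); p0=ground(L[0]['pixel'],C[cn],.03) if p0 is None else p0
    if obs: print('  ',*[np.round(v,3) for v in fit(n,obs,p0,np.arange(0,6.2,.785 if n in('base_bracket','hold_down') else 1.57) if n not in('tray','duct','driver_red') else (0,.8,1.6,2.4))],len(obs))
E
```

```text
tray scene [(0.61, [251.0, 240.0], 1519)]
tray side [(0.95, [265.0, 238.0], 1330)]
   [0.48  0.002 0.248] 0.04 2
base_bracket scene [(0.9, [173.0, 288.0], 1081)]
base_bracket side [(0.76, [215.0, 293.0], 1225)]
   [ 0.59   0.352 -0.21 ] 0.305 2
duct scene [(0.69, [272.0, 185.0], 663), (0.64, [340.0, 152.0], 488), (0.19, [235.0, 185.0], 337)]
duct side [(0.97, [313.0, 146.0], 513), (0.81, [260.0, 186.0], 727)]
   [ 0.586 -0.312 -0.061] 0.122 2
hold_down scene [(0.83, [210.0, 213.0], 605)]
hold_down side [(0.56, [213.0, 220.0], 728)]
   [ 0.697  0.026 -0.273] 0.1 2
glue_bottle scene [(0.4, [172.0, 287.0], 1060)]
glue_bottle side [(0.54, [175.0, 260.0], 245)]
   [0.76  0.24  0.495] 0.21 1
tape_brown scene [(0.7, [234.0, 187.0], 384)]
tape_brown side []
   [ 0.742 -0.228  3.714] 0.112 1
driver_red scene [(0.41, [308.0, 220.0], 122)]
driver_red side [(0.53, [307.0, 208.0], 81)]
   [ 0.366 -0.279  3.322] 0.549 2
```

Run:
```python
from h import *
C={n:camera_params(n) for n in("scene","side")}
for n in C: get_image(n)
M['base_bracket']=[(-42,42,-95,95,0,10),(-30,30,-95,-79,0,120)]
obs=[]
ims=[]
for cn in C:
    L=silhouettes('base_bracket',cn); m=L[0]['mask'].astype(np.uint8)
    cs,_=cv2.findContours(m,cv2.RETR_EXTERNAL,cv2.CHAIN_APPROX_NONE); cv2.drawContours(m,cs,-1,1,-1)
    obs.append((m.astype(np.float32),C[cn]))
for y in np.arange(0,6.2,.785):
    p,f=fit('base_bracket',obs,ground((173,293),C['scene'],.0),[y]);print(np.round(p,3),round(f,3))
    if not ims or f<bf: bf=f;bp=p;ims=[1]
P={'tray':[.48,.002,.248],'duct':[.586,-.312,-.061],'hold_down':[.697,.026,-.273],'base_bracket':bp}
out=[]
for cn,x,y in(('scene',130,150),('side',160,130)):
    a=get_image(cn)[:,:,::-1].copy(); a=cv2.resize(a,None,fx=4,fy=4,interpolation=cv2.INTER_CUBIC)
    for n,p in P.items():
        r=cv2.resize(render(n,p,C[cn]),(2048,1536)); cs,_=cv2.findContours((r>.5).astype(np.uint8),cv2.RETR_LIST,cv2.CHAIN_APPROX_NONE);cv2.drawContours(a,cs,-1,(0,255,255),1)
    out.append(a[y*4:y*4+760-100,x*4:x*4+640])
o=np.hstack(out);cv2.imwrite("pics/c.png",cv2.resize(o,(800,int(800*o.shape[0]/o.shape[1])),interpolation=cv2.INTER_AREA))
```

```text
[ 0.59   0.351 -0.225] 0.103
[ 0.59   0.352 -0.231] 0.104
[0.589 0.346 2.937] 0.339
[0.588 0.346 2.949] 0.34
[0.59  0.346 2.927] 0.339
[0.589 0.346 2.921] 0.338
[0.59  0.352 6.041] 0.103
[0.59  0.351 6.046] 0.103
```

View pics/c.png

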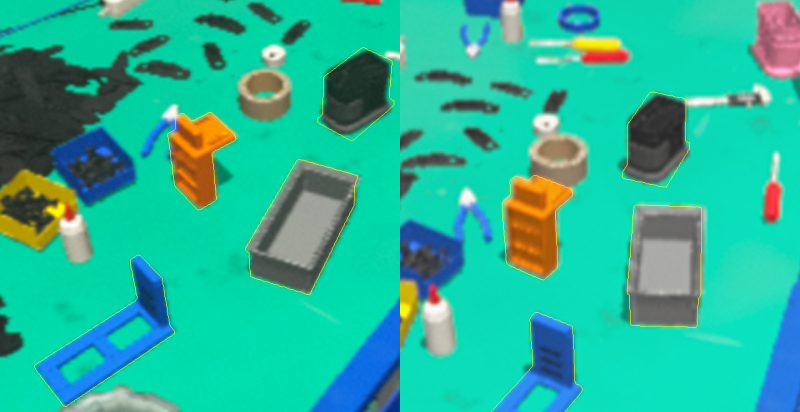

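The fits overlay well: tray, duct, orange and base poses all agree with the outlines. I'll go above the base grip first.

```bash
cat >> h.py <<'E'
def down(t): return R.from_matrix([[np.cos(t),np.sin(t),0],[np.sin(t),-np.cos(t),0],[0,0,-1]])
def plan(*tg,start=None):
    s=observe(); p,r=(s['position'],R.from_rotvec(s['ee_rot'])) if start is None else (np.array(start[:3]),down(start[3]))
    for x,y,z,t in tg:
        q=down(t); print('to',np.round([x,y,z,t],4),'shift',np.round(r.inv().apply(np.array([x,y,z])-p),4).tolist(),'rot',np.round((r.inv()*q).as_rotvec(),4).tolist())
def tip(): s=observe(); m=R.from_rotvec(s['ee_rot']).as_matrix(); print('t',round(s['clock'],2),'pos',np.round(s['position'],4),'yaw',round(np.arctan2(m[1,0],m[0,0]),4),'tilt',np.round(m[:2,2],3),'F',np.round(s['force'],1),'w',round(s['width'],3),'g',s['gripper_force'],'q',np.round(s['joints'],2))
E
python3 - <<'E'
from h import *
tip(); plan((.57,.266,.22,-.228))
E
```

```text
t 1.2 pos [ 0.2165 -0.5863  0.2267] yaw 0.3537 tilt [ 0. -0.] F [ 1.6 -0.4  0.1] w 0.997 g 0.0 q [ 1.11  0.43  0.03  1.57 -0.01  1.13 -0.08]
to [ 0.57   0.266  0.22  -0.228] shift [0.6268, -0.6771, 0.0067] rot [0.0, -0.0, 0.5817]
```

>>> {"op": "jog_arm", "data": {
  "motion": [
    [[0.627,-0.677,0.007,0,0,0.58,-1],[0.627,-0.677,0.007,0,0,0.58,-1],[0.627,-0.677,0.007,0,0,0.58,-1],[0.627,-0.677,0.007,0,0,0.58,-1],[0.627,-0.677,0.007,0,0,0.58,-1],[0.627,-0.677,0.007,0,0,0.58,-1],[0.627,-0.677,0.007,0,0,0.58,-1],[0.627,-0.677,0.007,0,0,0.58,-1],[0.627,-0.677,0.007,0,0,0.58,-1],[0.627,-0.677,0.007,0,0,0.58,-1]]
  ]
}}

```text
clock: 2.03
position: [0.3756, -0.2022, 0.224]
ee_rot: [3.121, -0.355, 0.001]
force: [1.7, -0.7, -0.2]
width: 0.999
gripper_force: 0.0
```

Run:
```python
from h import *
tip(); plan((.57,.266,.22,-.228))
```

```text
t 2.03 pos [ 0.3756 -0.2022  0.224 ] yaw -0.2264 tilt [ 0.001 -0.001] F [ 1.7 -0.7 -0.2] w 0.999 g 0.0 q [ 0.46  0.12 -0.1   2.02  0.01  1.   -1.45]
to [ 0.57   0.266  0.22  -0.228] shift [0.0843, -0.4999, 0.0039] rot [0.0004, -0.001, 0.0016]
```

>>> {"op": "jog_arm", "data": {
  "motion": [
    [[0.084,-0.5,0.004,0,0,0,-1],[0.084,-0.5,0.004,0,0,0,-1],[0.084,-0.5,0.004,0,0,0,-1],[0.084,-0.5,0.004,0,0,0,-1],[0.084,-0.5,0.004,0,0,0,-1],[0.084,-0.5,0.004,0,0,0,-1],[0.084,-0.5,0.004,0,0,0,-1],[0.084,-0.5,0.004,0,0,0,-1],[0.084,-0.5,0.004,0,0,0,-1],[0.084,-0.5,0.004,0,0,0,-1]]
  ]
}}

```text
clock: 2.87
position: [0.5352, 0.1827, 0.2204]
ee_rot: [3.121, -0.355, 0.001]
force: [1.9, 0.2, 1.2]
width: 0.998
gripper_force: 0.0
```

Run:
```python
from h import *
tip(); plan((.57,.266,.22,-.228))
```

```text
t 2.87 pos [0.5352 0.1827 0.2204] yaw -0.2266 tilt [ 0. -0.] F [1.9 0.2 1.2] w 0.998 g 0.0 q [-0.17  0.37 -0.35  1.71  0.14  1.09 -2.35]
to [ 0.57   0.266  0.22  -0.228] shift [0.0152, -0.0889, 0.0004] rot [-0.0, -0.0005, 0.0014]
```

>>> {"op": "jog_arm", "data": {
  "motion": [
    [[0.015,-0.089,0,0,0,0,-1],[0.015,-0.089,0,0,0,0,-1],[0.015,-0.089,0,0,0,0,-1],[0.015,-0.089,0,0,0,0,-1]]
  ]
}}

```text
clock: 3.2
position: [0.569, 0.2682, 0.2197]
ee_rot: [-3.121, 0.347, 0.002]
force: [-0.6, -0.3, 0.3]
width: 1.0
gripper_force: 0.0
```

```bash
cat >> h.py <<'E'
def look(n,p0,fill=False,z=0,png=None):
    c=camera_params('wrist');a=get_image('wrist');L=silhouettes(n,'wrist')
    print(n,[(round(l['p'],2),np.round(l['pixel']).tolist(),int(l['mask'].sum())) for l in L[:3]])
    a=a[:,:,::-1].copy()
    if L:
        m=L[0]['mask'].astype(np.uint8)
        if fill: cs,_=cv2.findContours(m,cv2.RETR_EXTERNAL,cv2.CHAIN_APPROX_NONE); cv2.drawContours(m,cs,-1,1,-1)
        p,f=fit(n,[(m.astype(np.float32),c)],p0[:2],[p0[2]],z); print('fit',np.round(p,4),round(f,3))
        cs,_=cv2.findContours((render(n,p,c,z)>.5).astype(np.uint8),cv2.RETR_LIST,cv2.CHAIN_APPROX_NONE);cv2.drawContours(a,cs,-1,(0,255,255),1)
        cs,_=cv2.findContours(m,cv2.RETR_LIST,cv2.CHAIN_APPROX_NONE);cv2.drawContours(a,cs,-1,(255,0,255),1)
    if png: cv2.imwrite('pics/'+png,a)
    return p if L else None
E
python3 - <<'E'
from h import *
tip()
M['base_bracket']=[(-42,42,-95,95,0,10),(-30,30,-95,-79,0,120)]
p=look('base_bracket',(.59,.351,-.228),True,png='d.png')
g=p[:2]+R.from_euler('z',p[2]).apply([0,-.087,0])[:2]; print(g)
plan((*g,.081,p[2]))
E
```

```text
t 3.2 pos [0.569  0.2682 0.2197] yaw -0.2217 tilt [-0.001  0.002] F [-0.6 -0.3  0.3] w 1.0 g 0.0 q [-0.29  0.47 -0.35  1.55  0.17  1.15 -2.46]
base_bracket [(0.85, [191.0, 165.0], 8536)]
fit [ 0.5882  0.3519 -0.2172] 0.023
[0.56941648 0.2669609 ]
to [ 0.5694  0.267   0.081  -0.2172] shift [-0.0003, -0.0034, 0.1388] rot [0.0011, 0.0005, -0.0089]
```

View pics/d.png

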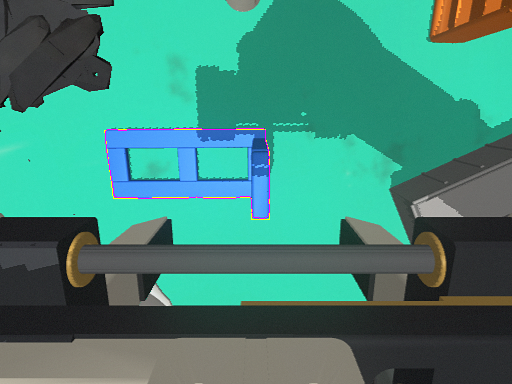

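Wrist view: the upright sits at (260,190), between the fingers, and the fit outline matches. I'll descend and pinch.

>>> {"op": "jog_arm", "data": {
  "motion": [
    [[0,-0.003,0.04,0,0,0,-1],[0,-0.003,0.08,0,0,0,-1],[0,-0.003,0.12,0,0,0,-1],[0,-0.003,0.139,0,0,0,-1],[0,-0.003,0.139,0,0,0,-1],[0,-0.003,0.139,0,0,0,1],[0,-0.003,0.139,0,0,0,1],[0,-0.003,0.139,0,0,0,1],[0,-0.003,0.139,0,0,0,1],[0,-0.003,0.139,0,0,0,1]]
  ],
  "force": 50
}}

```text
clock: 4.13
position: [0.5707, 0.2674, 0.0829]
ee_rot: [-3.12, 0.355, -0.003]
force: [0.3, -0.6, 0.4]
width: 0.682
gripper_force: 0.0
```

>>> {"op": "jog_arm", "data": {
  "motion": [
    [[0,0,0,0,0,0,1],[0,0,0,0,0,0,1],[0,0,0,0,0,0,1],[0,0,0,0,0,0,1]]
  ]
}}

```text
clock: 4.47
position: [0.5699, 0.2671, 0.0814]
ee_rot: [3.121, -0.355, 0.0]
force: [-0.5, 0.3, 0.2]
width: 0.399
gripper_force: 0.0
```

Run:
```python
from h import *
tip()
T=np.array([.48,.002]); 
g=T+R.from_euler('z',.248).apply([0,-.087,0])[:2]; print(g)
s=observe()['position']
plan((*s[:2],.24,-.2172),(*g,.24,.248))
```

```text
t 4.47 pos [0.5699 0.2671 0.0814] yaw -0.2262 tilt [ 0. -0.] F [-0.5  0.3  0.2] w 0.399 g 0.0 q [-0.31  0.61 -0.32  1.69  0.23  0.87 -2.52]
[ 0.50135551 -0.08233826]
to [ 0.5699  0.2671  0.24   -0.2172] shift [0.0, 0.0, -0.1586] rot [0.0, -0.0, -0.009]
to [ 0.5014 -0.0823  0.24    0.248 ] shift [0.0116, 0.356, -0.1586] rot [0.0, -0.0, -0.4742]
```

>>> {"op": "jog_arm", "data": {
  "motion": [
    [[0,0,0,0,0,0,1],[0,0,0,0,0,0,1],[0,0,0,0,0,0,1],[0,0,0,0,0,0,1],[0,0,-0.015,0,0,0,1],[0,0,-0.04,0,0,0,1],[0,0,-0.07,0,0,0,1],[0,0,-0.1,0,0,0,1],[0,0,-0.13,0,0,0,1],[0,0,-0.16,0,0,0,1]]
  ],
  "force": 55
}}

```text
clock: 5.3
position: [0.5695, 0.2669, 0.2425]
ee_rot: [3.121, -0.354, -0.001]
force: [0.6, 0.7, -2.3]
width: 0.173
gripper_force: 55.0
```

Run:
```python
from h import *
tip()
plan((.39,.07,.25,.248))
```

```text
t 5.3 pos [0.5695 0.2669 0.2425] yaw -0.2262 tilt [-0.001 -0.   ] F [ 0.6  0.7 -2.3] w 0.173 g 54.96989965438843 q [-0.29  0.46 -0.35  1.52  0.16  1.2  -2.46]
to [0.39  0.07  0.25  0.248] shift [-0.1308, 0.2322, -0.0073] rot [0.0003, 0.0005, -0.4742]
```

>>> {"op": "jog_arm", "data": {
  "motion": [
    [[-0.02,0.035,-0.007,0,0,-0.07,1],[-0.04,0.07,-0.007,0,0,-0.14,1],[-0.06,0.105,-0.007,0,0,-0.21,1],[-0.08,0.14,-0.007,0,0,-0.28,1],[-0.1,0.175,-0.007,0,0,-0.35,1],[-0.12,0.21,-0.007,0,0,-0.42,1],[-0.131,0.232,-0.007,0,0,-0.474,1],[-0.131,0.232,-0.007,0,0,-0.474,1]]
  ]
}}

```text
clock: 5.97
position: [0.3865, 0.0661, 0.2479]
ee_rot: [3.115, 0.387, -0.004]
force: [-0.6, -0.2, -2.7]
width: 0.169
gripper_force: 55.0
```

Run:
```python
from h import *
tip()
p=look('tray',(.48,.002,.248),True,png='e.png')
```

```text
t 5.97 pos [0.3865 0.0661 0.2479] yaw 0.2472 tilt [-0.002 -0.003] F [-0.6 -0.2 -2.7] w 0.169 g 54.96795952320099 q [ 0.09  0.06 -0.42  2.03  0.03  1.06 -1.66]
tray [(0.69, [338.0, 97.0], 22283)]
fit [0.4764 0.0032 0.2311] 0.03
```

View pics/e.png

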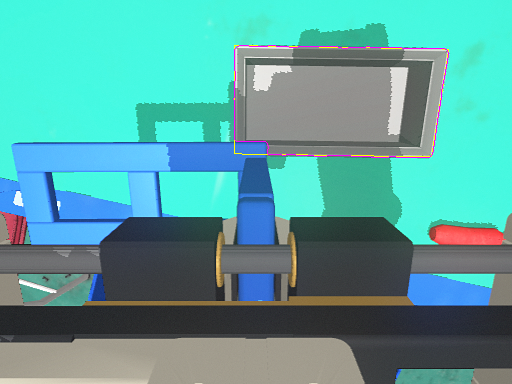

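The tray shows fully at (340,100), with a corner slightly overlapped by the blue foot. I'll refit with the occlusion excluded, and also fit the bracket as held.

```bash
cat >> h.py <<'E'
def vfit(n,mask,valid,c,p0,z=0,free_z=False,x0=(.008,.008,.04,.005)):
    m=mask*valid
    def cost(p):
        r=render(n,p,c,p[3] if free_z else z)*valid; return 1-np.minimum(r,m).sum()/np.maximum(r,m).sum()
    p0=np.array([*p0]+([z] if free_z else [])); k=len(p0)
    r=minimize(cost,p0,method='Nelder-Mead',options=dict(initial_simplex=np.vstack([p0,p0+np.diag(x0[:k])]),maxiter=200,xatol=1e-4,fatol=1e-5))
    return r.x,r.fun
E
python3 - <<'E'
from h import *
M['base_bracket']=[(-42,42,-95,95,0,10),(-30,30,-95,-79,0,120)]
tip();c=camera_params('wrist');get_image('wrist')
b=silhouettes('base_bracket','wrist');t=silhouettes('tray','wrist')
print([(l['p'],int(l['mask'].sum())) for l in b+t])
v=np.ones((384,512),np.float32);v[160:]=0; bm=b[0]['mask'].astype(np.uint8)
v[cv2.dilate(bm,np.ones((5,5)))>0]=0
tm=t[0]['mask'].astype(np.float32); tm[55:145,255:410]=1
for x in (.248,.23): print('tray',vfit('tray',tm,v,c,(.478,.003,x)))
s=observe();g=s['position']
cs,_=cv2.findContours(bm,cv2.RETR_EXTERNAL,cv2.CHAIN_APPROX_NONE); cv2.drawContours(bm,cs,-1,1,-1)
v=np.ones((384,512),np.float32);v[214:]=0
o=g[:2]+R.from_euler('z',.247).apply([0,.087,0])[:2]
print('nominal',o,g[2]-.081)
print('base',vfit('base_bracket',bm.astype(np.float32),v,c,(*o,.247),g[2]-.081),vfit('base_bracket',bm.astype(np.float32),v,c,(*o,.247),g[2]-.081,True))
E
```

```text
t 6.07 pos [0.3899 0.0697 0.2486] yaw 0.2455 tilt [ 0.001 -0.   ] F [ 0.2 -0.3 -1.7] w 0.175 g 54.97017681598663 q [ 0.09  0.06 -0.42  2.02  0.03  1.06 -1.67]
[(0.79, 16360), (0.75, 21855)]
tray (array([0.4761744 , 0.0030266 , 0.23234662]), np.float64(0.008786678314208984))
tray (array([0.47612494, 0.00288217, 0.23432474]), np.float64(0.008914589881896973))
nominal [0.3696023  0.15565408] 0.16742041855072354
base (array([0.36881637, 0.15652057, 0.24537075]), np.float64(0.3526812791824341)) (array([0.36846706, 0.15689898, 0.24515652, 0.166326  ]), np.float64(0.34974801540374756))
```

Run:
```python
from h import *
tip()
plan((.4961,-.0816,.17,.233))
```

```text
t 6.22 pos [0.3909 0.0713 0.2484] yaw 0.2483 tilt [0.    0.001] F [ 0.3 -0.8 -1.4] w 0.17 g 54.97028410434723 q [ 0.09  0.07 -0.42  2.02  0.03  1.06 -1.67]
to [ 0.4961 -0.0816  0.17    0.233 ] shift [0.0644, 0.1741, 0.0784] rot [-0.0004, -0.0006, 0.0153]
```

>>> {"op": "jog_arm", "data": {
  "motion": [
    [[0.012,0.03,0,0,0,0.015,1],[0.024,0.065,0,0,0,0.015,1],[0.038,0.1,0,0,0,0.015,1],[0.051,0.14,0,0,0,0.015,1],[0.064,0.174,0,0,0,0.015,1],[0.064,0.174,0.02,0,0,0.015,1],[0.064,0.174,0.04,0,0,0.015,1],[0.064,0.174,0.06,0,0,0.015,1],[0.064,0.174,0.07,0,0,0.015,1],[0.064,0.174,0.078,0,0,0.015,1]]
  ]
}}

```text
clock: 7.05
position: [0.495, -0.0818, 0.1688]
ee_rot: [-3.119, -0.366, 0.003]
force: [-0.6, -1.2, -0.7]
width: 0.167
gripper_force: 55.0
```

>>> {"op": "jog_arm", "data": {
  "motion": [
    [[0,0,0,0,0,0,1],[0,0,0,0,0,0,1],[0,0,0,0,0,0,1]]
  ]
}}

```text
clock: 7.3
position: [0.4957, -0.0824, 0.1712]
ee_rot: [3.12, 0.365, 0.002]
force: [0.3, 0.3, -1.3]
width: 0.169
gripper_force: 55.0
```

Run:
```python
from h import *
tip()
a=get_image('side')[150:330,180:360,::-1];b=get_image('scene')[150:330,170:350,::-1]
cv2.imwrite('pics/f.png',cv2.resize(np.hstack([a,b]),(800,400),interpolation=cv2.INTER_CUBIC))
plan((.4961,-.0816,.087,.233))
```

```text
t 7.3 pos [ 0.4957 -0.0824  0.1712] yaw 0.2331 tilt [ 0.002 -0.   ] F [ 0.3  0.3 -1.3] w 0.169 g 54.97007489204407 q [ 0.27  0.31 -0.26  1.92  0.1   0.92 -1.38]
to [ 0.4961 -0.0816  0.087   0.233 ] shift [0.0005, -0.0009, 0.0843] rot [0.0007, -0.0018, -0.0002]
```

View pics/f.png

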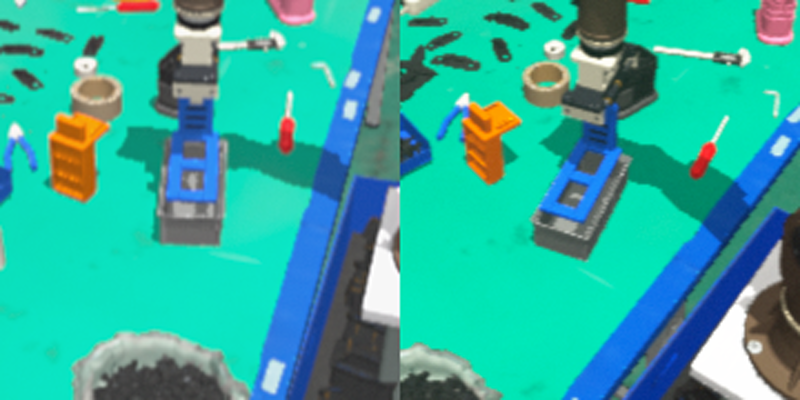

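The bracket hovers above the tray and is aligned with it in both views. I'll lower it slowly and watch the force.

>>> {"op": "jog_arm", "data": {
  "motion": [
    [[0,-0.001,0.01,0,0,0,1],[0,-0.001,0.02,0,0,0,1],[0,-0.001,0.03,0,0,0,1],[0,-0.001,0.035,0,0,0,1],[0,-0.001,0.04,0,0,0,1],[0,-0.001,0.044,0,0,0,1]]
  ]
}}

```text
clock: 7.9
position: [0.4971, -0.0872, 0.1274]
ee_rot: [3.115, 0.356, 0.007]
force: [1.9, -24.2, 22.2]
width: 0.19
gripper_force: 56.4
```

>>> {"op": "jog_arm", "data": {
  "motion": [
    [[0,0,0.006,0,0,0,1],[0,0,0.012,0,0,0,1],[0,0,0.018,0,0,0,1],[0,0,0.024,0,0,0,1],[0,0,0.03,0,0,0,1],[0,0,0.034,0,0,0,1]]
  ]
}}

```text
clock: 8.4
position: [0.5007, -0.097, 0.0953]
ee_rot: [3.106, 0.342, 0.017]
force: [8.9, -55.9, 27.0]
width: 0.262
gripper_force: 58.5
```

Run:
```python
from h import *
tip()
plan((.4961,-.0816,.087,.233))
```

```text
t 8.4 pos [ 0.5007 -0.097   0.0953] yaw 0.2194 tilt [ 0.013 -0.015] F [  8.9 -55.9  27. ] w 0.262 g 58.4829605743289 q [ 0.25  0.41 -0.23  2.    0.16  0.73 -1.43]
to [ 0.4961 -0.0816  0.087   0.233 ] shift [-0.0012, -0.0162, 0.008] rot [0.0178, -0.0088, -0.0137]
```

>>> {"op": "jog_arm", "data": {
  "motion": [
    [[0,0,-0.015,0,0,0,1],[0,0,-0.03,0,0,0,1],[0,0,-0.045,0,0,0,1],[0,0,-0.065,0,0,0,1],[0,0,-0.085,0,0,0,1],[0,0,-0.085,0,0,0,1],[0,0,-0.085,0,0,0,1]]
  ]
}}

```text
clock: 8.98
position: [0.495, -0.0817, 0.1772]
ee_rot: [3.12, 0.364, 0.002]
force: [-0.2, -0.4, -1.6]
width: 0.173
gripper_force: 55.0
```

Run:
```python
from h import *
tip()
c=camera_params('side');d=camera_params('scene')
out=[]
s=observe();g=s['position'];z=g[2]-.081
yaw=.233;o=g[:2]+R.from_euler('z',yaw).apply([0,.087,0])[:2]
for n,cc,x,y in(('side',c,240,170),('scene',d,215,170)):
    a=cv2.resize(get_image(n)[:,:,::-1],None,fx=5,fy=5,interpolation=cv2.INTER_CUBIC)
    for nm,p,zz in (('base_bracket',(*o,yaw),z),('tray',(.476,.003,.233),0)):
        r=cv2.resize(render(nm,p,cc,zz),(2560,1920));cs,_=cv2.findContours((r>.5).astype(np.uint8),cv2.RETR_LIST,cv2.CHAIN_APPROX_NONE);cv2.drawContours(a,cs,-1,(0,255,255),1)
    out.append(a[y*5:y*5+500,x*5:x*5+400])
cv2.imwrite('pics/g.png',np.hstack(out))
```

```text
t 8.98 pos [ 0.495  -0.0817  0.1772] yaw 0.2325 tilt [ 0.001 -0.   ] F [-0.2 -0.4 -1.6] w 0.173 g 54.99145746231079 q [ 0.27  0.3  -0.26  1.92  0.1   0.93 -1.38]
```

View pics/g.png

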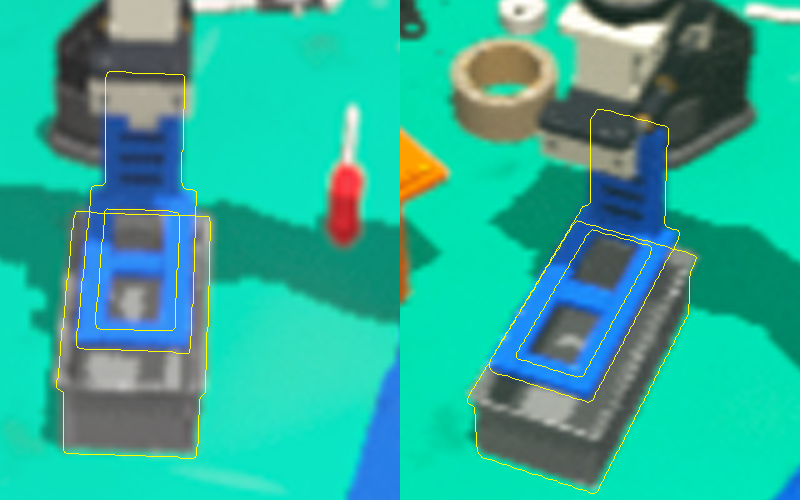

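```bash
cat >> h.py <<'E'
def render6(boxes,p,c,S=4):
    m=np.zeros((384*S,512*S),np.uint8); Rm=R.from_euler('ZXY',[p[3],p[4],p[5]]).as_matrix()
    for b in boxes:
        cv2.fillConvexPoly(m,cv2.convexHull(((proj(corners(b)@Rm.T+p[:3],c)+.5)*S-.5).round().astype(np.int32)),1)
    return cv2.resize(m.astype(np.float32),(512,384),interpolation=cv2.INTER_AREA)
def fit6(boxes,obs,p0,st):
    def cost(p):
        return sum(1-np.minimum(r:=render6(boxes,p,c)*v,m*v).sum()/np.maximum(r,m*v).sum() for m,v,c in obs)/len(obs)
    p0=np.array(p0)
    r=minimize(cost,p0,method='Nelder-Mead',options=dict(initial_simplex=np.vstack([p0,p0+np.diag(st)]),maxiter=500,xatol=1e-4,fatol=1e-5)); return r.x,r.fun
FOOT=[(-42,42,-95,95,0,10),(-30,30,-95,-79,0,120)]
def filled(m):
    m=m.astype(np.uint8);cs,_=cv2.findContours(m,cv2.RETR_EXTERNAL,cv2.CHAIN_APPROX_NONE); cv2.drawContours(m,cs,-1,1,-1); return m.astype(np.float32)
E
python3 - <<'E'
from h import *
s=observe();g=s['position'];z=g[2]-.081;o=g[:2]+R.from_euler('z',.233).apply([0,.087,0])[:2]
obs=[];ms=[]
for n,row in(('side',198),('scene',202)):
    get_image(n);c=camera_params(n);L=silhouettes('base_bracket',n);m=filled(L[0]['mask'])
    v=np.ones((384,512),np.float32);v[:row]=0;obs.append((m,v,c));print(L[0]['p'],m.sum(),(m*v).sum())
print('nom',o,z)
p0=[*o,z,.233,0,0]
for k in ((.01,.01,.01,.05,.05,.03),(-.01,-.01,-.01,-.05,-.05,-.03)):
    p,f=fit6(FOOT,obs,p0,k);print(np.round(p,4),round(f,4))
# foot-only, tilts fixed
E
```

```text
0.98 955.0 896.0
0.72 983.0 950.0
nom [0.47378851 0.00298683] 0.09490958593612848
[ 0.4756  0.0045  0.0981  0.2347 -0.0021 -0.    ] 0.0568
[ 0.4765  0.0026  0.0962  0.2332 -0.014  -0.0159] 0.0601
```

>>> {"op": "jog_arm", "data": {
  "motion": [
    [[0.0025,0.003,0.01,0,0,0,1],[0.0025,0.003,0.025,0,0,0,1],[0.0025,0.003,0.035,0,0,0,1],[0.0025,0.003,0.04,0,0,0,1],[0.0025,0.003,0.045,0,0,0,1],[0.0025,0.003,0.05,0,0,0,1]]
  ]
}}

```text
clock: 9.78
position: [0.4979, -0.0839, 0.1268]
ee_rot: [-3.12, -0.365, 0.0]
force: [1.2, -0.1, -1.3]
width: 0.172
gripper_force: 55.0
```

Run:
```python
from h import *
tip();print(observe()['ft_torque'])
```

```text
t 9.78 pos [ 0.4979 -0.0839  0.1268] yaw 0.2328 tilt [-0.  0.] F [ 1.2 -0.1 -1.3] w 0.172 g 54.99122500419617 q [ 0.26  0.37 -0.25  1.97  0.13  0.82 -1.4 ]
[-0.02821799 -0.01820749 -0.03817219]
```

>>> {"op": "jog_arm", "data": {
  "motion": [
    [[0,0,0.007,0,0,0,1],[0,0,0.014,0,0,0,1],[0,0,0.021,0,0,0,1],[0,0,0.028,0,0,0,1],[0,0,0.033,0,0,0,1],[0,0,0.037,0,0,0,1],[0,0,0.039,0,0,0,1],[0,0,0.04,0,0,0,1]]
  ]
}}

```text
clock: 10.45
position: [0.4977, -0.084, 0.087]
ee_rot: [-3.12, -0.365, 0.001]
force: [0.0, 0.2, -2.8]
width: 0.174
gripper_force: 55.0
```

Run:
```python
from h import *
tip();print(observe()['ft_torque'])
```

```text
t 10.45 pos [ 0.4977 -0.084   0.087 ] yaw 0.2327 tilt [-0.  0.] F [ 0.   0.2 -2.8] w 0.174 g 54.991284012794495 q [ 0.25  0.43 -0.24  2.01  0.15  0.72 -1.43]
[-0.05027839 -0.0129359  -0.00129466]
```

>>> {"op": "jog_arm", "data": {
  "motion": [
    [[0,0,0.001,0,0,0,1],[0,0,0.002,0,0,0,1],[0,0,0.003,0,0,0,1],[0,0,0.003,0,0,0,1]]
  ]
}}

```text
clock: 10.78
position: [0.498, -0.084, 0.086]
ee_rot: [3.12, 0.364, 0.001]
force: [-7.7, -0.1, 19.9]
width: 0.172
gripper_force: 55.0
```

>>> {"op": "jog_arm", "data": {
  "motion": [
    [[0,0,-0.002,0,0,0,-1],[0,0,-0.002,0,0,0,-1],[0,0,-0.002,0,0,0,-1],[0,0,-0.002,0,0,0,-1],[0,0,-0.002,0,0,0,-1],[0,0,-0.01,0,0,0,-1],[0,0,-0.04,0,0,0,-1],[0,0,-0.08,0,0,0,-1],[0,0,-0.12,0,0,0,-1],[0,0,-0.145,0,0,0,-1]]
  ]
}}

```text
clock: 11.62
position: [0.4988, -0.0837, 0.2336]
ee_rot: [3.12, 0.365, 0.006]
force: [1.6, -0.6, -0.1]
width: 0.85
gripper_force: 0.0
```

Run:
```python
from h import *
tip();plan((.56,-.28,.23,1.51))
```

```text
t 11.62 pos [ 0.4988 -0.0837  0.2336] yaw 0.233 tilt [ 0.004 -0.   ] F [ 1.6 -0.6 -0.1] w 0.85 g 0.0 q [ 0.28  0.25 -0.27  1.83  0.08  1.06 -1.36]
to [ 0.56 -0.28  0.23  1.51] shift [0.0142, 0.2051, 0.0039] rot [0.0032, -0.0025, -1.277]
```

>>> {"op": "jog_arm", "data": {
  "motion": [
    [[0.006,0.033,0.003,0,0,-0.12,-1],[0.006,0.066,0.003,0,0,-0.24,-1],[0.006,0.1,0.003,0,0,-0.36,-1],[0.006,0.133,0.003,0,0,-0.48,-1],[0.006,0.166,0.003,0,0,-0.6,-1],[0.006,0.2,0.003,0,0,-0.72,-1],[0.006,0.24,0.003,0,0,-0.84,-1],[0.006,0.27,0.003,0,0,-0.96,-1],[0.006,0.3,0.003,0,0,-1.08,-1],[0.006,0.326,0.003,0,0,-1.2,-1]]
  ]
}}

```text
clock: 12.45
position: [0.5785, -0.4023, 0.2265]
ee_rot: [2.365, 2.068, -0.001]
force: [0.5, 0.2, -0.7]
width: 1.002
gripper_force: 0.0
```

>>> {"op": "jog_arm", "data": {
  "motion": [
    [[0,0,0,0,0,-0.077,-1],[0,0,0,0,0,-0.077,-1],[0,0,0,0,0,-0.077,-1]]
  ]
}}

```text
clock: 12.7
position: [0.5788, -0.3992, 0.2263]
ee_rot: [-2.29, -2.149, -0.001]
force: [-0.7, 0.5, -0.2]
width: 1.003
gripper_force: 0.0
```

Run:
```python
from h import *
tip()
p=look('duct',(.586,-.312,-.061),True,png='h.png')
for n in ('side','scene'):
    get_image(n);c=camera_params(n)
    L=silhouettes('base_bracket',n); m=filled(L[0]['mask']);print(L[0]['p'],m.sum())
    f=[fit6(FOOT+[(-51,51,-104,104,0,1)][:0],[(m,np.ones((384,512),np.float32),c)],[.476,.001,.006,.233,0,0],(.005,.005,.001,.03,.03,.01))]
    a=get_image(n)[:,:,::-1].copy()
    if n=='side': cv2.imwrite('pics/i.png',cv2.resize(a[170:280,220:330],(600,600),interpolation=cv2.INTER_CUBIC))
    print(np.round(f[0][0],4),f[0][1])
```

```text
t 12.7 pos [ 0.5788 -0.3992  0.2263] yaw 1.5072 tilt [-0.     0.001] F [-0.7  0.5 -0.2] w 1.003 g 0.0 q [ 0.76  0.6  -0.4   1.33  0.23  1.26  0.29]
duct [(0.63, [255.0, 78.0], 11111)]
fit [ 0.5847 -0.309  -0.2556] 0.074
0.72 793.0
[ 0.4901 -0.031   0.0064  0.2401  0.2772 -0.022 ] 0.1502993106842041
0.65 680.0
[ 0.4876 -0.0158 -0.0011  0.3617  0.4326  0.0253] 0.23272424936294556
```

View pics/h.png

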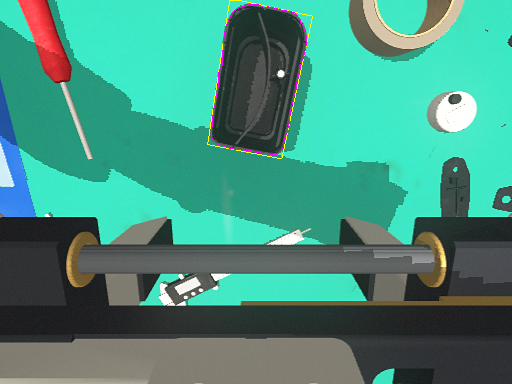

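The wrist view shows the black duct at (255,80), turned about 0.17 rad, and the fit outline matches. I'll go above it and grasp across its width.

Run:
```python
from h import *
plan((.5847,-.309,.135,1.321))
```

```text
to [ 0.5847 -0.309   0.135   1.321 ] shift [0.0905, 0.0002, 0.0916] rot [0.0002, 0.0003, 0.1889]
```

>>> {"op": "jog_arm", "data": {
  "motion": [
    [[0.035,0,0,0,0,0.1,-1],[0.07,0,0,0,0,0.186,-1],[0.09,0,0.02,0,0,0.186,-1],[0.09,0,0.06,0,0,0.186,-1],[0.09,0,0.09,0,0,0.186,-1],[0.09,0,0.12,0,0,0.186,-1],[0.09,0,0.145,0,0,0.186,-1],[0.09,0,0.155,0,0,0.186,-1],[0.09,0,0.155,0,0,0.186,-1],[0.09,0,0.155,0,0,0.186,0.6]]
  ]
}}

```text
clock: 13.93
position: [0.5848, -0.3099, 0.072]
ee_rot: [2.478, 1.931, 0.0]
force: [0.7, -0.5, 0.4]
width: 0.965
gripper_force: 0.0
```

>>> {"op": "jog_arm", "data": {
  "motion": [
    [[0,0,0,0,0,0,1],[0,0,0,0,0,0,1],[0,0,0,0,0,0,1],[0,0,0,0,0,0,1],[0,0,0,0,0,0,1]]
  ],
  "force": 20
}}

```text
clock: 14.35
position: [0.5852, -0.3103, 0.0729]
ee_rot: [2.477, 1.929, 0.002]
force: [0.4, 0.4, 6.7]
width: 0.737
gripper_force: 20.0
```

Run:
```python
from h import *
tip()
```

```text
t 14.35 pos [ 0.5852 -0.3103  0.0729] yaw 1.3236 tilt [ 0.002 -0.001] F [0.4 0.4 6.7] w 0.737 g 19.979763329029083 q [ 0.63  0.67 -0.35  1.61  0.27  0.91 -0.06]
```

Run:
```python
from h import *
plan((.585,-.310,.235,1.321),(.4795,-.0062,.235,1.804))
```

```text
to [ 0.585 -0.31   0.235  1.321] shift [0.0002, 0.0001, -0.1621] rot [0.0024, 0.0006, 0.0026]
to [ 0.4795 -0.0062  0.235   1.804 ] shift [0.2689, -0.1765, -0.1627] rot [0.0022, 0.0011, -0.4804]
```

>>> {"op": "jog_arm", "data": {
  "motion": [
    [[0,0,-0.02,0,0,0,1],[0,0,-0.05,0,0,0,1],[0,0,-0.085,0,0,0,1],[0,0,-0.12,0,0,0,1],[0,0,-0.15,0,0,0,1],[0,0,-0.163,0,0,0,1],[0,0,-0.163,0,0,0,1]]
  ],
  "force": 25
}}

```text
clock: 14.93
position: [0.5861, -0.3104, 0.2389]
ee_rot: [2.474, 1.927, 0.005]
force: [0.8, 0.9, -1.7]
width: 0.737
gripper_force: 25.0
```

Run:
```python
from h import *
tip();plan((.4795,-.0062,.235,1.804))
```

```text
t 14.93 pos [ 0.5861 -0.3104  0.2389] yaw 1.3236 tilt [ 0.006 -0.003] F [ 0.8  0.9 -1.7] w 0.737 g 24.977092444896698 q [ 0.65  0.52 -0.38  1.43  0.2   1.22 -0.  ]
to [ 0.4795 -0.0062  0.235   1.804 ] shift [0.2689, -0.1779, 0.0023] rot [0.0063, 0.0028, -0.4804]
```

>>> {"op": "jog_arm", "data": {
  "motion": [
    [[0.03,-0.02,0,0,0,-0.06,1],[0.06,-0.04,0,0,0,-0.12,1],[0.09,-0.06,0,0,0,-0.18,1],[0.12,-0.08,0,0,0,-0.24,1],[0.15,-0.1,0,0,0,-0.3,1],[0.18,-0.12,0,0,0,-0.36,1],[0.21,-0.14,0,0,0,-0.42,1],[0.24,-0.16,0,0,0,-0.48,1],[0.269,-0.178,0,0,0,-0.48,1],[0.269,-0.178,0,0,0,-0.48,1]]
  ]
}}

```text
clock: 15.77
position: [0.4746, 0.0014, 0.2338]
ee_rot: [-1.936, -2.471, -0.001]
force: [0.5, 0.4, -1.8]
width: 0.739
gripper_force: 25.0
```

>>> {"op": "jog_arm", "data": {
  "motion": [
    [[0,0,0,0,0,0,1],[0,0,0,0,0,0,1]]
  ]
}}

```text
clock: 15.93
position: [0.4771, -0.0062, 0.2336]
ee_rot: [-1.948, -2.464, 0.002]
force: [0.8, -0.1, -1.0]
width: 0.744
gripper_force: 25.0
```

Run:
```python
from h import *
tip();plan((.4795,-.0062,.16,1.804))
obs=[];g=observe()['position']
for n in('side','scene'):
    get_image(n);c=camera_params(n);L=silhouettes('duct',n)
    print([(round(l['p'],2),np.round(l['pixel']).tolist(),int(l['mask'].sum())) for l in L[:3]])
    q=proj(np.array([[*g[:2],g[2]-.04]]),c)[0]
    L=[l for l in L if np.hypot(*(np.array(l['pixel'])-q))<25]
    if L:
        v=np.ones((384,512),np.float32);v[:int(proj(np.array([[*g[:2],g[2]-.02]]),c)[0][1])]=0
        obs.append((L[0]['mask'].astype(np.float32),v,c))
B=M['duct']
if obs: print('nom',g[:2],g[2]-.071,np.round(fit6(B,obs,[*g[:2],g[2]-.071,.233,0,0],(.008,.008,.005,.03,.03,.03)),4) if 0 else [np.round(x,4) for x in fit6(B,obs,[*g[:2],g[2]-.071,.233,0,0],(.008,.008,.005,.03,.03,.03))])
a=get_image('wrist')[:,:,::-1].copy()
c=camera_params('wrist')
for nm,p,z in(('tray',(.4779,.0007,.233),0),):
    cs,_=cv2.findContours((render(nm,p,c,z)>.5).astype(np.uint8),cv2.RETR_LIST,cv2.CHAIN_APPROX_NONE);cv2.drawContours(a,cs,-1,(0,255,255),1)
cv2.imwrite('pics/j.png',a)
```

```text
t 15.93 pos [ 0.4771 -0.0062  0.2336] yaw 1.8037 tilt [-0.001 -0.001] F [ 0.8 -0.1 -1. ] w 0.744 g 24.97698336839676 q [ 0.42  0.25 -0.63  1.87  0.17  1.07 -0.04]
to [ 0.4795 -0.0062  0.16    1.804 ] shift [-0.0005, 0.0024, 0.0736] rot [-0.0012, 0.0003, -0.0003]
[(0.96, [311.0, 143.0], 536), (0.85, [266.0, 199.0], 812)]
[(0.82, [250.0, 210.0], 707), (0.73, [339.0, 152.0], 453)]
nom [ 0.47713443 -0.00623858] 0.1625793439683645 [array([ 0.4799, -0.011 ,  0.1632,  0.2561,  0.017 , -0.0161]), np.float64(0.1053)]
```

View pics/j.png

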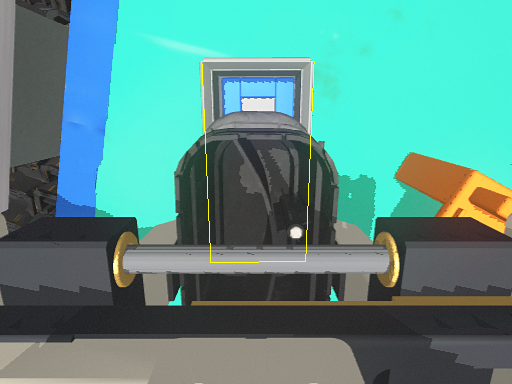

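The wrist view shows the tray outline at columns 203–314 and the duct centred at column 255, so the alignment is within about 2.5 mm. I'll correct that, add a few mm of gap to the upright, and lower.

>>> {"op": "jog_arm", "data": {
  "motion": [
    [[0.006,0.0025,0,0,0,0,1],[0.006,0.0025,0.02,0,0,0,1],[0.006,0.0025,0.04,0,0,0,1],[0.006,0.0025,0.06,0,0,0,1],[0.006,0.0025,0.075,0,0,0,1],[0.006,0.0025,0.085,0,0,0,1],[0.006,0.0025,0.092,0,0,0,1],[0.006,0.0025,0.1,0,0,0,1],[0.006,0.0025,0.105,0,0,0,1],[0.006,0.0025,0.11,0,0,0,1]]
  ]
}}

```text
clock: 17.02
position: [0.4789, 0.0009, 0.1242]
ee_rot: [1.948, 2.464, 0.001]
force: [-0.2, -0.0, -1.0]
width: 0.742
gripper_force: 25.0
```

Free of contact with the bottom rim inside the tray at about 52 mm. I'll go on down.

>>> {"op": "jog_arm", "data": {
  "motion": [
    [[0,0,0.008,0,0,0,1],[0,0,0.016,0,0,0,1],[0,0,0.022,0,0,0,1],[0,0,0.027,0,0,0,1],[0,0,0.031,0,0,0,1],[0,0,0.034,0,0,0,1],[0,0,0.036,0,0,0,1],[0,0,0.036,0,0,0,1]]
  ]
}}

```text
clock: 17.68
position: [0.4787, 0.0009, 0.0885]
ee_rot: [1.948, 2.464, -0.0]
force: [-0.1, -0.5, -1.0]
width: 0.742
gripper_force: 25.0
```

>>> {"op": "jog_arm", "data": {
  "motion": [
    [[0,0,0.0015,0,0,0,1],[-0.002,0,0.0015,0,0,0,1],[-0.004,0,0.0015,0,0,0,1],[-0.006,0,0.0015,0,0,0,1]]
  ]
}}

```text
clock: 18.02
position: [0.4811, -0.0032, 0.0881]
ee_rot: [1.946, 2.465, 0.005]
force: [-1.6, 5.9, 11.6]
width: 0.737
gripper_force: 25.0
```

Run:
```python
from h import *
tip();print(observe()['ft_torque'])
```

```text
t 18.02 pos [ 0.4811 -0.0032  0.0881] yaw 1.8048 tilt [0.003 0.002] F [-1.6  5.9 11.6] w 0.737 g 25.000855028629303 q [ 0.33  0.44 -0.56  2.04  0.34  0.74 -0.21]
[ 0.9438631   0.6527734  -0.24166488]
```

>>> {"op": "jog_arm", "data": {
  "motion": [
    [[-0.002,0,-0.001,0,0,0,1],[-0.004,0,-0.001,0,0,0,1],[-0.004,0,-0.001,0,0,0,1]]
  ]
}}

```text
clock: 18.27
position: [0.4813, -0.0094, 0.088]
ee_rot: [1.948, 2.463, 0.0]
force: [1.5, -0.6, 4.4]
width: 0.736
gripper_force: 25.0
```

>>> {"op": "jog_arm", "data": {
  "motion": [
    [[-0.002,0,0,0,0,0,1],[-0.003,0,0,0,0,0,1],[-0.003,0,0,0,0,0,1]]
  ]
}}

```text
clock: 18.52
position: [0.482, -0.0115, 0.0881]
ee_rot: [1.948, 2.464, 0.001]
force: [-1.3, 2.1, 6.1]
width: 0.739
gripper_force: 25.0
```

Run:
```python
from h import *
tip();print(observe()['ft_torque'])
```

```text
t 18.52 pos [ 0.482  -0.0115  0.0881] yaw 1.8038 tilt [0.001 0.001] F [-1.3  2.1  6.1] w 0.739 g 24.986597299575806 q [ 0.34  0.44 -0.56  2.04  0.34  0.75 -0.19]
[ 0.22936912  0.1062511  -0.07859438]
```

>>> {"op": "jog_arm", "data": {
  "motion": [
    [[-0.002,0,0,0,0,0,1],[-0.004,0,0,0,0,0,1],[-0.004,0,0,0,0,0,1]]
  ]
}}

```text
clock: 18.77
position: [0.483, -0.0151, 0.0881]
ee_rot: [1.948, 2.465, 0.002]
force: [-0.6, 3.6, 5.4]
width: 0.735
gripper_force: 25.0
```

Run:
```python
from h import *
tip();print(observe()['ft_torque'])
```

```text
t 18.77 pos [ 0.483  -0.0151  0.0881] yaw 1.804 tilt [0.001 0.001] F [-0.6  3.6  5.4] w 0.735 g 24.98583287000656 q [ 0.35  0.45 -0.56  2.04  0.34  0.75 -0.18]
[ 0.55662914  0.06482912 -0.03125689]
```

>>> {"op": "jog_arm", "data": {
  "motion": [
    [[-0.002,0,0,0,0,0,1],[-0.004,0,0,0,0,0,1],[-0.004,0,0,0,0,0,1]]
  ]
}}

```text
clock: 19.02
position: [0.4832, -0.016, 0.0885]
ee_rot: [-1.944, -2.465, -0.005]
force: [-6.5, 12.8, 13.6]
width: 0.739
gripper_force: 25.0
```

Run:
```python
from h import *
tip();print(observe()['ft_torque'])
```

```text
t 19.02 pos [ 0.4832 -0.016   0.0885] yaw 1.8063 tilt [0.    0.004] F [-6.5 12.8 13.6] w 0.739 g 24.994064569473267 q [ 0.36  0.45 -0.56  2.03  0.34  0.75 -0.17]
[ 2.7037617   1.38189924 -0.06150518]
```

>>> {"op": "jog_arm", "data": {
  "motion": [
    [[0.003,0,-0.001,0,0,0,1],[0.003,0,-0.001,0,0,0,-1],[0.003,0,-0.001,0,0,0,-1],[0.003,0,-0.001,0,0,0,-1],[0.003,0,-0.001,0,0,0,-1],[0.003,0,-0.04,0,0,0,-1],[0.003,0,-0.08,0,0,0,-1],[0.003,0,-0.12,0,0,0,-1],[0.003,0,-0.16,0,0,0,-1],[0.003,0,-0.165,0,0,0,-1]]
  ]
}}

```text
clock: 19.85
position: [0.4858, -0.0162, 0.2594]
ee_rot: [1.944, 2.458, 0.009]
force: [1.7, 0.8, -0.3]
width: 0.999
gripper_force: 0.0
```

Run:
```python
from h import *
tip();plan((.76,.01,.26,2.87))
c=camera_params('wrist')
a=get_image('wrist')[:,:,::-1].copy()
for nm,p,z in(('tray',(.4779,.0007,.233),0),('duct',(.4809,-.012,.233),.016)):
    cs,_=cv2.findContours((render(nm,p,c,z)>.5).astype(np.uint8),cv2.RETR_LIST,cv2.CHAIN_APPROX_NONE);cv2.drawContours(a,cs,-1,(0,255,255),1)
cv2.imwrite('pics/k.png',a)
```

```text
t 19.85 pos [ 0.4858 -0.0162  0.2594] yaw 1.8035 tilt [ 0.009 -0.   ] F [ 1.7  0.8 -0.3] w 0.999 g 0.0 q [ 0.46  0.24 -0.64  1.82  0.16  1.12 -0.01]
to [0.76 0.01 0.26 2.87] shift [-0.0377, 0.2729, 0.0019] rot [0.0068, 0.0071, -1.0665]
```

View pics/k.png

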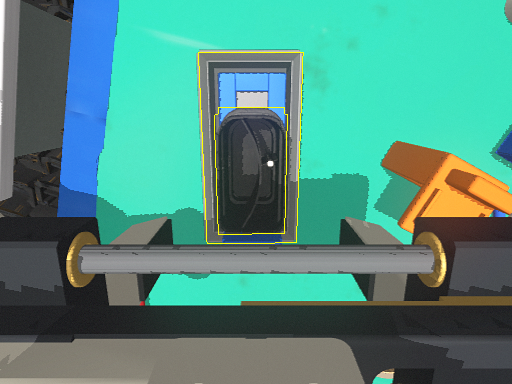

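The wrist view shows the duct seated inside the tray at (252,170), with its rim end at row 107. The gap, with the blue foot visible, is at rows 72–107. I'll measure it numerically.

Run:
```python
from h import *
tip()
c=camera_params('wrist');a=get_image('wrist').astype(int)
pr=a[46:125,240:262].mean(1)
for i in range(0,79,2): print(46+i,pr[i].astype(int),end=' ')
print()
def yp(row,z,col=252):
    w=ground((col,row),c,z)-[.478,.001]; return round(1e3*(-.231*w[0]+.973*w[1]),1),round(1e3*(.973*w[0]+.231*w[1]),1)
L=silhouettes('duct','wrist');m=L[0]['mask'];print(L[0]['p'],m.sum(),'duct top row',[int(np.argmax(m[:,k])) for k in range(225,285,10)])
for r in (52,60,62,66,70,72,75,88,100,105,108,110): print(r,[yp(r,z) for z in(.006,.016,.028,.06,.07)])
# lateral
row=90;print([ (k,a[row,k].tolist()) for k in list(range(196,226,2))+list(range(280,304,2))])
```

```text
t 19.9 pos [ 0.4852 -0.0166  0.2574] yaw 1.8029 tilt [ 0.008 -0.001] F [ 0.3  0.9 -0.5] w 0.998 g 0.0 q [ 0.46  0.24 -0.64  1.82  0.16  1.12 -0.01]
46 [ 63 232 199] 48 [ 54 237 201] 50 [187 187 185] 52 [115 122 122] 54 [119 126 127] 56 [116 124 125] 58 [114 120 122] 60 [195 196 195] 62 [66 78 86] 64 [69 80 88] 66 [67 78 88] 68 [128 131 136] 70 [126 129 133] 72 [ 56  92 153] 74 [106 193 255] 76 [105 190 255] 78 [104 189 255] 80 [104 188 254] 82 [103 187 254] 84 [102 186 254] 86 [101 185 254] 88 [100 186 255] 90 [ 46 109 228] 92 [194 192 193] 94 [212 210 211] 96 [210 209 211] 98 [211 209 211] 100 [210 209 210] 102 [210 208 210] 104 [210 208 210] 106 [219 216 217] 108 [ 97  99 109] 110 [122 122 129] 112 [108 110 118] 114 [ 94  96 106] 116 [86 89 98] 118 [60 65 80] 120 [56 61 76] 122 [57 61 75] 124 [57 61 74] 
0.58 8528 duct top row [117, 109, 107, 107, 108, 112]
52 [(np.float64(117.1), np.float64(0.5)), (np.float64(115.5), np.float64(0.5)), (np.float64(113.6), np.float64(0.6)), (np.float64(108.5), np.float64(0.6)), (np.float64(106.9), np.float64(0.6))]
60 [(np.float64(107.9), np.float64
[... 1984 characters left out ...]
np.float64(48.6), np.float64(0.3)), (np.float64(48.7), np.float64(0.4))]
[(196, [70, 231, 198]), (198, [116, 189, 168]), (200, [180, 179, 177]), (202, [127, 131, 131]), (204, [126, 130, 130]), (206, [124, 129, 128]), (208, [166, 169, 169]), (210, [68, 79, 81]), (212, [70, 80, 85]), (214, [66, 76, 82]), (216, [124, 127, 130]), (218, [107, 111, 117]), (220, [49, 103, 197]), (222, [108, 192, 255]), (224, [109, 194, 255]), (280, [98, 182, 254]), (282, [92, 178, 254]), (284, [93, 180, 255]), (286, [56, 102, 182]), (288, [76, 84, 95]), (290, [72, 82, 91]), (292, [185, 186, 187]), (294, [134, 139, 142]), (296, [135, 141, 141]), (298, [137, 142, 144]), (300, [206, 206, 205]), (302, [122, 138, 136])]
```

>>> {"op": "jog_arm", "data": {
  "motion": [
    [[-0.004,0.03,0,0,0,-0.11,-1],[-0.008,0.06,0,0,0,-0.23,-1],[-0.012,0.09,0,0,0,-0.35,-1],[-0.016,0.12,0,0,0,-0.47,-1],[-0.02,0.15,0,0,0,-0.59,-1],[-0.025,0.18,0,0,0,-0.71,-1],[-0.03,0.21,0,0,0,-0.83,-1],[-0.034,0.24,0,0,0,-0.95,-1],[-0.038,0.273,0,0,0,-1.065,-1],[-0.038,0.273,0,0,0,-1.065,-1]]
  ]
}}

```text
clock: 20.83
position: [0.7601, 0.0094, 0.2463]
ee_rot: [-0.415, -3.109, 0.0]
force: [-1.3, 0.1, -1.0]
width: 0.998
gripper_force: 0.0
```

>>> {"op": "jog_arm", "data": {
  "motion": [
    [[0,0,0,0,0,0,-1],[0,0,0,0,0,0,-1]]
  ]
}}

```text
clock: 21.0
position: [0.7562, 0.0097, 0.2502]
ee_rot: [-0.427, -3.109, 0.001]
force: [-0.5, -0.8, -0.3]
width: 1.0
gripper_force: 0.0
```

Run:
```python
from h import *
tip()
c=camera_params('wrist');get_image('wrist');L=silhouettes('hold_down','wrist')
print([(round(l['p'],2),np.round(l['pixel']).tolist(),int(l['mask'].sum())) for l in L])
m=filled(L[0]['mask']);ys,xs=np.where(m>0);print(xs.min(),xs.max(),ys.min(),ys.max())
v=np.ones((384,512),np.float32);v[214:]=0
for y0 in(-.273,-.17):
    p,f=vfit('hold_down',m,v,c,(.697,.026,y0),0);print(np.round(p,4),round(f,4));
    plan((*p[:2],.25,p[2]+np.pi))
```

```text
t 21.0 pos [0.7562 0.0097 0.2502] yaw 2.8684 tilt [-0.004 -0.   ] F [-0.5 -0.8 -0.3] w 1.0 g 0.0 q [ 0.27  0.76 -0.75  1.1   0.49  1.46  0.91]
[(0.83, [228.0, 109.0], 8188)]
176 275 67 153
[ 0.692   0.0277 -0.2595] 0.0256
to [0.692  0.0277 0.25   2.8821] shift [0.0667, 0.0004, 0.0023] rot [-0.0011, -0.001, -0.0137]
[ 0.6923  0.0277 -0.2577] 0.0256
to [0.6923 0.0277 0.25   2.8839] shift [0.0664, 0.0005, 0.0023] rot [-0.0011, -0.001, -0.0155]
```

>>> {"op": "jog_arm", "data": {
  "motion": [
    [[0.035,0,0,0,0,-0.012,-1],[0.066,0,0,0,0,-0.012,-0.4],[0.066,0,0.03,0,0,-0.012,-0.4],[0.066,0,0.07,0,0,-0.012,-0.4],[0.066,0,0.1,0,0,-0.012,-0.4],[0.066,0,0.118,0,0,-0.012,-0.4],[0.066,0,0.118,0,0,-0.012,-0.4],[0.066,0,0.118,0,0,-0.012,1],[0.066,0,0.118,0,0,-0.012,1],[0.066,0,0.118,0,0,-0.012,1]]
  ],
  "force": 50
}}

```text
clock: 21.93
position: [0.6946, 0.0275, 0.1373]
ee_rot: [0.409, 3.112, 0.001]
force: [0.4, 0.3, -1.1]
width: 0.528
gripper_force: 0.0
```

>>> {"op": "jog_arm", "data": {
  "motion": [
    [[0,0,0,0,0,0,1],[0,0,0,0,0,0,1],[0,0,0,0,0,0,1],[0,0,0,0,0,0,1],[0,0,0,0,0,0,1]]
  ]
}}

```text
clock: 22.35
position: [0.6936, 0.0271, 0.1349]
ee_rot: [0.409, 3.115, -0.0]
force: [-2.5, -3.6, -0.9]
width: 0.173
gripper_force: 46.3
```

Run:
```python
from h import *
tip()
```

```text
t 22.35 pos [0.6936 0.0271 0.1349] yaw 2.8807 tilt [ 0. -0.] F [-2.5 -3.6 -0.9] w 0.173 g 46.26411259174347 q [ 0.31  0.74 -0.75  1.44  0.53  1.16  0.8 ]
```

>>> {"op": "jog_arm", "data": {
  "motion": [
    [[0,0,-0.02,0,0,0,1],[0,0,-0.05,0,0,0,1],[0,0,-0.085,0,0,0,1],[0,0,-0.12,0,0,0,1],[0,0,-0.145,0,0,0,1],[0,0,-0.145,0,0,0,1]]
  ]
}}

```text
clock: 22.85
position: [0.6955, 0.0284, 0.2862]
ee_rot: [0.408, 3.107, 0.005]
force: [-0.3, 0.8, -0.9]
width: 0.17
gripper_force: 49.9
```

Run:
```python
from h import *
tip();plan((.461,.0744,.28,.233+np.pi))
```

```text
t 22.85 pos [0.6955 0.0284 0.2862] yaw 2.8805 tilt [0.008 0.002] F [-0.3  0.8 -0.9] w 0.17 g 49.902597069740295 q [ 0.31  0.63 -0.79  1.24  0.44  1.43  0.87]
to [0.461  0.0744 0.28   3.3746] shift [0.2385, -0.0161, 0.0044] rot [0.002, 0.0083, -0.494]
```

>>> {"op": "jog_arm", "data": {
  "motion": [
    [[0.03,-0.002,0,0,0,-0.07,1],[0.06,-0.004,0,0,0,-0.14,1],[0.09,-0.006,0,0,0,-0.21,1],[0.12,-0.008,0,0,0,-0.28,1],[0.15,-0.01,0,0,0,-0.35,1],[0.18,-0.012,0,0,0,-0.42,1],[0.21,-0.014,0,0,0,-0.49,1],[0.238,-0.016,0,0,0,-0.494,1],[0.238,-0.016,0,0,0,-0.494,1],[0.238,-0.016,0,0,0,-0.494,1]]
  ]
}}

```text
clock: 23.68
position: [0.4583, 0.0728, 0.2796]
ee_rot: [0.366, -3.12, 0.003]
force: [1.6, 0.2, -1.5]
width: 0.177
gripper_force: 49.9
```

Run:
```python
from h import *
tip();plan((.461,.0744,.22,.233+np.pi))
g=observe()['position']
B=M['hold_down'];obs=[]
for n in('side','scene'):
    get_image(n);c=camera_params(n);L=silhouettes('hold_down',n)
    print([(round(l['p'],2),np.round(l['pixel']).tolist(),int(l['mask'].sum())) for l in L[:3]])
    v=np.ones((384,512),np.float32);v[:int(proj(np.array([[*g[:2],g[2]-.01]]),c)[0][1])]=0
    if L: obs.append((L[0]['mask'].astype(np.float32),v,c))
p,f=fit6(B,obs,[*g[:2],g[2]-.135,.233,0,0],(.006,.006,.004,.03,.03,.03));print('nom',g,g[2]-.135,'fit',np.round(p,4),round(f,4))
```

```text
t 23.68 pos [0.4583 0.0728 0.2796] yaw -2.908 tilt [-0.    -0.002] F [ 1.6  0.2 -1.5] w 0.177 g 49.94128167629242 q [ 0.61  0.29 -1.08  1.81  0.28  1.21  1.25]
to [0.461  0.0744 0.22   3.3746] shift [-0.0031, 0.001, 0.0596] rot [-0.0019, -0.0005, 0.0006]
[(0.6, [267.0, 210.0], 711)]
[(0.74, [246.0, 221.0], 720)]
nom [0.45825605 0.07283975 0.27957131] 0.14457131006040091 fit [ 0.4611  0.0758  0.1523  0.2694 -0.0617 -0.0324] 0.0601
```

>>> {"op": "jog_arm", "data": {
  "motion": [
    [[-0.003,0.001,0.02,0,0,0,1],[-0.003,0.001,0.04,0,0,0,1],[-0.003,0.001,0.055,0,0,0,1],[-0.003,0.001,0.07,0,0,0,1],[-0.003,0.001,0.08,0,0,0,1],[-0.003,0.001,0.09,0,0,0,1],[-0.003,0.001,0.1,0,0,0,1],[-0.003,0.001,0.105,0,0,0,1],[-0.003,0.001,0.105,0,0,0,1]]
  ]
}}

```text
clock: 24.63
position: [0.4619, 0.0746, 0.1739]
ee_rot: [0.365, -3.119, -0.0]
force: [-0.8, -0.5, -1.7]
width: 0.171
gripper_force: 49.9
```

Run:
```python
from h import *
tip();print(observe()['ft_torque'])
```

```text
t 24.63 pos [0.4619 0.0746 0.1739] yaw -2.9083 tilt [-0.001 -0.   ] F [-0.8 -0.5 -1.7] w 0.171 g 49.9417644739151 q [ 0.51  0.42 -1.    1.95  0.42  1.    1.11]
[ 0.09951585 -0.04066266 -0.00128116]
```

Free with the leg bottom at about 39 mm. I'll continue slowly to TCP z ≈ 0.151.

>>> {"op": "jog_arm", "data": {
  "motion": [
    [[0,0,0.004,0,0,0,1],[0,0,0.008,0,0,0,1],[0,0,0.012,0,0,0,1],[0,0,0.016,0,0,0,1],[0,0,0.019,0,0,0,1],[0,0,0.021,0,0,0,1],[0,0,0.022,0,0,0,1]]
  ]
}}

```text
clock: 25.22
position: [0.4621, 0.0747, 0.1525]
ee_rot: [0.365, -3.12, 0.0]
force: [-0.1, 0.8, -0.7]
width: 0.172
gripper_force: 49.9
```

Run:
```python
from h import *
tip();print(observe()['ft_torque'])
```

```text
t 25.22 pos [0.4621 0.0747 0.1525] yaw -2.9084 tilt [-0. -0.] F [-0.1  0.8 -0.7] w 0.172 g 49.941734075546265 q [ 0.48  0.44 -0.98  1.98  0.45  0.95  1.08]
[ 0.10929491 -0.14751852 -0.0054649 ]
```

>>> {"op": "jog_arm", "data": {
  "motion": [
    [[0,0,0.001,0,0,0,1],[0,0,0.002,0,0,0,1],[0,0,0.003,0,0,0,1],[0,0,0.003,0,0,0,1]]
  ]
}}

```text
clock: 25.55
position: [0.4626, 0.075, 0.1507]
ee_rot: [-0.365, 3.119, -0.001]
force: [-1.7, -1.6, 10.4]
width: 0.174
gripper_force: 50.0
```

>>> {"op": "jog_arm", "data": {
  "motion": [
    [[0,0,0.002,0,0,0,-0.3],[0,0,0.002,0,0,0,-0.3],[0,0,0.002,0,0,0,-0.3],[0,0,0.002,0,0,0,-0.3],[0,0,0,0,0,0,-0.3],[0,0,-0.02,0,0,0,-0.3],[0,0,-0.05,0,0,0,-0.3],[0,0,-0.09,0,0,0,-0.3],[0,0,-0.12,0,0,0,-0.3],[0,0,-0.15,0,0,0,-0.3]]
  ]
}}

```text
clock: 26.38
position: [0.462, 0.0751, 0.3018]
ee_rot: [-0.366, 3.119, 0.0]
force: [1.6, -0.7, -0.9]
width: 0.648
gripper_force: 0.0
```

>>> {"op": "jog_arm", "data": {
  "motion": [
    [[-0.03,-0.03,0,0,0,0,-0.3],[-0.06,-0.06,0,0,0,0,-0.3],[-0.09,-0.09,0,0,0,0,-0.3],[-0.12,-0.12,0,0,0,0,-0.3],[-0.12,-0.12,0,0,0,0,-0.3],[-0.12,-0.12,0,0,0,0,-0.3]]
  ]
}}

```text
clock: 26.88
position: [0.6082, -0.0164, 0.2984]
ee_rot: [0.36, -3.119, -0.002]
force: [-1.2, 0.6, -1.3]
width: 0.652
gripper_force: 0.0
```

Run:
```python
from h import *
tip()
v=np.ones((384,512),np.float32)
for n,z0,x0 in(('hold_down',.016,(.461,.0744)),):
    obs=[]
    for cn in('side','scene'):
        a=get_image(cn);c=camera_params(cn);L=silhouettes(n,cn)
        print(cn,[(round(l['p'],2),np.round(l['pixel']).tolist(),int(l['mask'].sum())) for l in L[:2]])
        obs.append((L[0]['mask'].astype(np.float32),v,c))
    B=[(-37,37,-19,19,50,114),(-37,37,-67,19,114,126),(-28,28,-8,8,126,163)]
    for k in((.004,.004,.004,.03,.03,.03),(-.004,-.004,-.004,-.03,-.03,-.03)): print(n,[np.round(x,4) for x in fit6(B,obs,[*x0,z0,.233,0,0],k)])
L=silhouettes('base_bracket','scene')+silhouettes('base_bracket','side');print([np.round(l['pixel']).tolist() for l in L])
for cn in('side','scene'): # predicted upright top centre
    c=camera_params(cn); print(cn,'upright top',proj(np.array([[.499,-.086,.126]]),c).round())
for n in('glue_bottle','tape_brown','driver_red'): print(n,[(round(l['p'],2),np.round(l['pixel']).tolist()) for l in silhouettes(n,'scene')[:2]])
```

```text
t 26.88 pos [ 0.6082 -0.0164  0.2984] yaw -2.9121 tilt [-0.002  0.001] F [-1.2  0.6 -1.3] w 0.652 g 0.0 q [ 0.55  0.53 -0.97  1.45  0.44  1.39  1.37]
side [(0.77, [267.0, 232.0], 626)]
scene [(0.81, [247.0, 240.0], 654)]
hold_down [array([ 0.4609,  0.0789,  0.0149,  0.2328, -0.0206,  0.0108]), np.float64(0.0928)]
hold_down [array([ 0.4621,  0.077 ,  0.014 ,  0.2332, -0.0291,  0.0006]), np.float64(0.0952)]
[]
side upright top [[268. 203.]]
scene upright top [[260. 210.]]
glue_bottle [(0.78, [159.0, 242.0])]
tape_brown [(0.8, [236.0, 187.0])]
driver_red [(0.66, [310.0, 220.0])]
```

Run:
```python
from h import *
for cn in('side','scene'):
    a=get_image(cn).astype(int);b=(a[...,2]-a[...,0]>60)&(a[...,2]-a[...,1]>25)
    q=proj(np.array([[.498,-.086,.11]]),camera_params(cn))[0].astype(int)
    ys,xs=np.where(b[q[1]-15:q[1]+20,q[0]-20:q[0]+20]);print(cn,q,len(ys),xs.min()+q[0]-20 if len(xs) else 0,xs.max()+q[0]-20 if len(xs) else 0,ys.min()+q[1]-15 if len(ys) else 0,ys.max()+q[1]-15 if len(ys) else 0)
    L=silhouettes('duct',cn);print([(round(l['p'],2),np.round(l['pixel']).tolist(),int(l['mask'].sum())) for l in L])
    print('expect duct top centre',proj(np.array([[.482,-.0125,.126]]),camera_params(cn))[0].round())
```

```text
side [267 206] 61 260 277 203 225
[(0.92, [311.0, 146.0], 519), (0.65, [268.0, 212.0], 142)]
expect duct top centre [267. 215.]
scene [260 212] 99 253 267 207 230
[(0.89, [339.0, 155.0], 445), (0.72, [259.0, 221.0], 376)]
expect duct top centre [253. 222.]
```

The blue upright is upright at its expected place, the duct sits at its expected height, and the orange bracket is down and square. I'll hand it in.

```bash
python3 -c "
from cell import *
print(sign_off())"
```

```text
the job is handed in; nothing more can be done
None
```

The job is handed in: the base bracket, then the duct against its upright, then the hold-down bracket are fully down in the tray as far as I could measure, with the bystanders left alone; the base bracket caught the tray lip on the first try (wrist force about 63 N), and I refitted it before going on.

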